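Unlock the grain mill's burr carrier, draw it out and hold it tipped over the container

ROBOT

A 6-joint arm with a two-finger parallel gripper is mounted at the origin on a cart in front of the work surface, level with it; the furniture and walls round the work are solid. World frame = base frame: x ahead of the robot, y to its left, z up, the work surface at z = 0. Lengths are in mm, angles in rad, forces in N, time in s.
With the tool pointing down it reaches from about 400 to 925 mm from the base axis. Payload 12.5 kg.
Tool frame: the origin (TCP) lies midway between the tips of the shut fingers; the grasp point (between the pads) lies 19 mm behind it; z points along the fingers, y is the line along which they close (so a half turn about z gives the same grasp; the last joint's range is limited). The gripper opens to 95 mm and grips with 3 to 60 N. Pads are 20 mm wide; open, the fingers measure 119 mm over their backs; the gripper's body (75 mm by 180 mm) begins 59 mm behind the grasp point.
Start: joints at [-1.317, 0.491, 1.559, -0, 1.092, -0.106], TCP at [220.078, -584.989, 214.661] pointing down, gripper open.
Joint ranges: [-3.1, 3.1], [-0.84, 2.19], [0.05, 2.79], [-1.13, 4.28], [0.06, 2.93], [-2.69, 2.69]. Speed limits (rad/s): [2.22, 2.22, 2.79, 3.14, 3.14, 3.14].

INTERFACE

Orientations are given as [roll, pitch, yaw] about the fixed x, y, z axes, in that order (R = Rz(yaw) Ry(pitch) Rx(roll)).
In Python, from cell import state, read_camera, camera_info, env gives the robot as it stands.
- The arm moves only by the tool move_arm, never from a script. Its argument "commands" is a list of rows, each a list of 3 entries, a list of its own where there are three numbers: the shift along the world's x, y, z in cm, then the turn, a rotation vector about the world's x, y, z in degrees, then the opening, from 0 (shut) to 1 (fully open). A call has 1 to 10 rows; each row shifts and turns the commanded pose from where the row before left it; what a row does not reach is not made up. A row lasts 1/10 s, in which the tool goes at most 50 mm and 8.59 degrees, less where a joint would pass 70% of its speed; a pose out of reach is approached as far as the arm can. A call with a gripper value outside its range is refused whole. The fingers move at their own pace and stop on an object; the grip force is fixed at half the most. Time passes only in rows, so rows that do not move let the fingers close. It gives the time, the measured TCP pose, the force, the opening and the grip force at its end, in the units of the state.
- state(): the state, without advancing time (a new reading comes with each control period).
- read_camera(name): name is "side" or "top"; returns the picture (400x640x3 uint8, blue, green, red); there is no depth.
- camera_info(name): a dict with "K" (3x3 intrinsics, pixels), "cam_to_world" (4x4, takes a point from camera to world coordinates). Camera axes: x right, y down, z forward; pixel columns grow to the right and rows downward; lengths in mm; the calibration is good to about 2 mm. A picture is of the moment at which its call begins. camera_info takes no time and is no camera call.
- env.job_done(): hands the job in; it is judged then, once.
The state is a dict: "t": time; "joints": joint angles; "qvel": joint speeds; "tau": joint torques, N m; "eef_pos": TCP position; "tcp_rot": TCP orientation; "ft_force": force on the tool from outside, world axes, zero at the start; "moment": the same for the moment, N m; "opening": opening from 0.0 (shut) to 1.0 (fully open); "grip_force": force on a finger pad.
Only numpy, scipy, OpenCV 4.12 (cv2) and the standard library are available. Lean on these libraries where they do the work, as an engineer would, in place of code of your own. Each camera call takes 0.05 s, during which the arm holds its last target. There are 200 camera calls.

TASK

Take the burr carrier out of the grain mill for brushing: turn it anticlockwise (seen from above) by its black bar, in as many grasps as it takes, until its steel nose comes up to the stop pin above the spout and the bayonet lets go, then draw it straight up out of the collar. Carry it over the small steel container and hold it there by the bar, well clear above the rim and tipped to about 45 degrees so that meal can drop from the burr. Finish while still holding it like that, with the container, the upturned hopper and the bench scraper left where they stand.

Things in the scene. Friction and masses are not known exactly. Their poses are not given: they have to be found in the camera images.
- carrier_bar (a point): Centre of the black bar grip of the burr carrier, the loose part to be drawn out. Bar 66 mm long (this point's x), 16 mm thick (its y), 34 mm high (17 mm above and below), level while seated; grip it across the 16 mm. z is the carrier's axis, up out of the mill; +x points along the bar to the end under which the nose sticks out. Below: steel disc, 86 mm across, its top 23 mm below this point.
- burr_carrier: The same carrier, steel with the black bar; origin on its axis at the centre of the burr face underneath, 57 mm below the bar's centre; z up through the bar. Burr 72 mm across; three unevenly spaced bayonet lugs reach 53 mm from the axis, 14 to 20 mm above the burr face. Weighs 0.24 to 0.48 kg. It starts 2.2 to 3.4 rad of anticlockwise turn (seen from above) short of its release attitude.
- carrier_nose (a point): Outer end of the carrier's nose, a steel finger 8 mm wide and 7 mm thick reaching 62 mm out from the carrier's axis; its top lies 18 mm below the bar's centre. The carrier comes free only when the nose, seen from the collar's centre, points 0.21 rad (within 0.12 either way) clockwise of the stop pin; it touches the pin when 0.14 rad from it and turns no further.
- mill: The grain mill, fixed: white housing 150 x 150 x 95 mm, on it a steel collar 130 mm across and 35 mm high in which the carrier sits. Origin at the centre of its underside, z up; its -x side is the front with the spout.
- mill_collar (a point): Centre of the top of the steel collar, 130 mm above the bench, on the axis about which the carrier turns. Lips in the collar hold the lugs down: locked, the carrier rises no more than 2.5 mm. It turns freely (friction about 0.1 Nm, no spring). Once released it lifts straight up with about 2 mm of side play, and its burr face clears the collar after 29 mm.
- stop_pin (a point): Top of the steel stop pin, 8 mm in diameter, which stands 9 mm up from the collar, 57.5 mm from its centre, above the spout.
- container: Open stainless container, 176 x 108 mm over its rim (long side along its x), 65 mm high, loose, empty; origin at the centre of its underside.
- container_mouth (a point): Centre of the container's mouth, at the height of its rim, 65 mm above the bench.
- hopper: Clear plastic hopper of the mill, stood upside down on the bench: a cone 156 mm wide at the bench, 92 mm wide at the top, 92 mm high; loose; origin at the centre of its underside. Leave it alone.
- bench_scraper: Bench scraper lying flat: 96 x 162 mm (long side along its y), 17 mm thick, black grip along its -x edge; loose; origin at the centre of its underside. Leave it alone.

How it is judged (in metres and radians):
On the way, in this order (a step that is already met when the one before it is completed fails the run):
1. the carrier, still in its seat, has been turned to its release attitude (horizontal distance between carrier_nose and stop_pin below 0.024 m and z of burr_carrier in the frame of mill below 0.106 m and horizontal distance between burr_carrier and mill_collar below 0.006 m and contact force between the fingers and burr_carrier above 0.5 N).
2. the carrier is drawn straight up out of the collar (z of burr_carrier in the frame of mill above 0.128 m and horizontal distance between burr_carrier and mill_collar below 0.04 m and contact force between the fingers and burr_carrier above 0.5 N).
At the end, for the whole second after the job is handed in: The carrier is held in the fingers, still, touching neither mill nor container, its burr face's centre within 75 mm (level) of the container's centre and at least 45 mm above its rim, its axis tipped 34 to 60 degrees from upright (horizontal distance between burr_carrier and container_mouth below 0.075 m and height (world z) of burr_carrier above 0.11 m and angle between burr_carrier's own z axis and vertical between 0.6 and 1.05 rad and contact force between the fingers and burr_carrier above 1 N and contact force between burr_carrier and container below 0.1 N and contact force between burr_carrier and mill below 0.1 N and linear speed of burr_carrier below 0.03 m/s and angular speed of burr_carrier below 0.15 rad/s); the arm keeps its last pose, push and grip.
It fails at once if the container is pushed more than 30 mm (distance of container from where it was at the start of the episode above 0.03 m).
It fails at once if the hopper is pushed more than 30 mm or tipped (distance of hopper from where it was at the start of the episode above 0.03 m or angle between hopper's own z axis and vertical above 0.3 rad).
It fails at once if the bench scraper is pushed more than 30 mm (distance of bench_scraper from where it was at the start of the episode above 0.03 m).
It also fails if it takes over 61 s, if anything falls off the work surface, if the arm or the gripper's body presses on something with over 40 N, if the wrist force passes 120 N, or if a joint passes its speed limit or range.

## Working session

There is one attempt and no reset: what is moved stays moved. The work goes in short steps, Python scripts to look and compute and a tool call to move; the robot and the scene stay as the last step left them, time stands still between calls to the robot, and variables do not carry over. Pictures are saved under pics/ and viewed, at most 10 in all, crops included, and the job is handed in when it is done.

Besides the shell and the picture viewer there is one more tool, called as name(argument=value, ...), one argument or row to a line, values as JSON. move_arm: Moves the arm, as the interface text tells. Its arguments: {"type":"object","properties":{"commands":{"type":"array"}},"required":["commands"]}

```bash
mkdir -p pics; ls
cat > h.py <<'E'
import numpy as np, cv2
from cell import state, read_camera, camera_info, env
def ray(cam,u,v):
    i=camera_info(cam);K=np.array(i["K"]);T=np.array(i["cam_to_world"])
    d=T[:3,:3]@np.linalg.solve(K,[u,v,1.]);return T[:3,3],d
def onz(cam,u,v,z):
    o,d=ray(cam,u,v);return (o+d*(z-o[2])/d[2]).round(1)
def proj(cam,p):
    i=camera_info(cam);K=np.array(i["K"]);T=np.array(i["cam_to_world"])
    c=K@(T[:3,:3].T@(np.array(p)-T[:3,3]));return (c[:2]/c[2]).round(1)
E
python3 - <<'E'
from h import *
for n in("side","top"):
    cv2.imwrite(f"pics/{n}0.png",read_camera(n)); i=camera_info(n); print(n,np.round(i["K"],1),np.round(i["cam_to_world"],3))
print(state())
E
```

```text
pics
side [[482.8   0.  314. ]
 [  0.  482.8 194.5]
 [  0.    0.    1. ]] [[-9.93000e-01 -4.00000e-02  1.08000e-01  5.01073e+02]
 [-1.15000e-01  4.70000e-01 -8.75000e-01  8.43434e+02]
 [-1.60000e-02 -8.82000e-01 -4.72000e-01  5.77130e+02]
 [ 0.00000e+00  0.00000e+00  0.00000e+00  1.00000e+00]]
top [[493.9   0.  323.2]
 [  0.  493.9 193.2]
 [  0.    0.    1. ]] [[-1.200000e-02 -9.900000e-01  1.440000e-01  4.731260e+02]
 [-1.000000e+00  1.500000e-02  2.000000e-02 -4.186800e+01]
 [-2.200000e-02 -1.430000e-01 -9.890000e-01  1.108039e+03]
 [ 0.000000e+00  0.000000e+00  0.000000e+00  1.000000e+00]]
{'t': 0.1, 'joints': array([-1.31660349e+00,  4.91505456e-01,  1.55936662e+00, -1.58623882e-06,
        1.09170003e+00, -1.05622941e-01]), 'qvel': array([ 0.00125646, -0.00064746, -0.00176368,  0.00227128, -0.00110458,
        0.00132029]), 'tau': array([ 1.59597439e-03, -6.13621545e+01, -2.58606809e+01,  6.94089546e-02,
        4.69822646e-02, -7.93348909e-05]), 'eef_pos': array([ 220.01957082, -584.77484297,  214.12388398]), 'tcp_rot': array([-3.14061851e+00, -1.01861378e-04,  3.59816456e-01]), 'ft_force': array([0.82717318, 0.50756125, 0.96276988]), 'moment': array([-0.01350791,  0.0039695 , -0.01236683]), 'grip_force': 0.0, 'opening': 0.999480853934531}
```

View pics/top0.png

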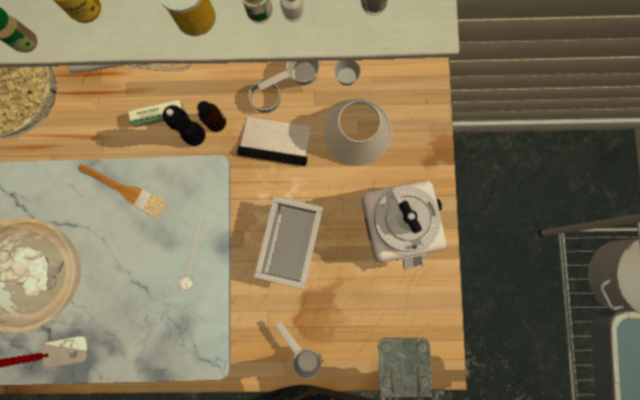

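View pics/side0.png

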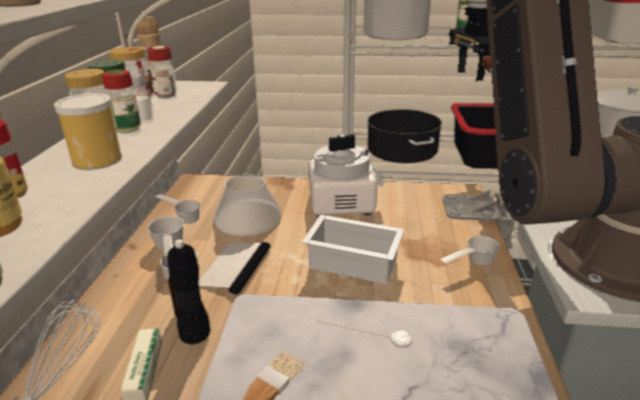

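The top view shows the mill at about (405,222) with the spout at (413,262), the container at (289,242), the hopper at (358,132) and the scraper at (274,141). The side view shows the mill at (343,180) and the container at (353,248). I'll zoom in on the mill next.

Run:
```python
from h import *
a=cv2.imread("pics/top0.png")[175:275,355:455]; cv2.imwrite("pics/c0.png",cv2.resize(a,(600,600),interpolation=cv2.INTER_CUBIC))
im=cv2.imread("pics/top0.png"); 
# black bar
m=(im.max(2)<50).astype(np.uint8); m[:185]=0;m[250:]=0;m[:,:385]=0;m[:,430:]=0
n,l,s,c=cv2.connectedComponentsWithStats(m)
k=1+s[1:,4].argmax(); ys,xs=np.where(l==k); print(s[k],c[k])
P=np.array([onz("top",x,y,164)[:2] for x,y in zip(xs,ys)]); 
# bar top z: collar 130; bar centre guess
r=cv2.minAreaRect(P.astype(np.float32));print(r,P.mean(0))
for uv in [(273,199),(321,205),(304,286),(256,277)]: print(onz("top",*uv,65))
```

```text
[399 202  22  30 231] [408.96536797 217.11255411]
((561.248779296875, -185.64283752441406), (61.13153076171875, 20.15230941772461), 26.457380294799805) [ 561.44415584 -186.61515152]
[613.6  86.   65. ]
[599.2 -16.3  65. ]
[430.1  21.   65. ]
[449.8 121.3  65. ]
```

View pics/c0.png

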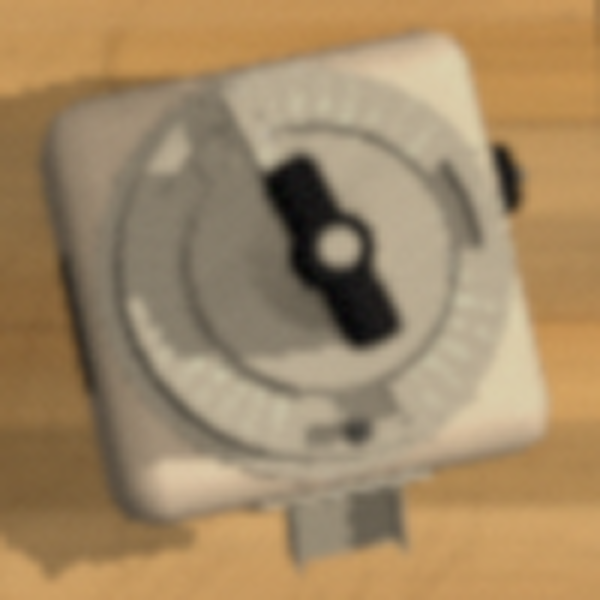

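The zoom shows the collar centred at crop (312,265) and the hub dot at (340,248). The bar runs from (295,165) to (378,335), and the stop pin is at (355,432). The nose must be under the upper-left bar end, because the other end would already be at the pin.

Run:
```python
from h import *
f=lambda x,y:(355+x/6-.4,175+y/6-.4)
C=onz("top",*f(312,265),130);H=onz("top",*f(340,248),175);P=onz("top",*f(355,430),139)
print("collar",C,"hub",H,"pin",P, np.hypot(*(P-H)[:2]))
a=onz("top",*f(295,165),175);b=onz("top",*f(378,335),175);d=a-b
print("ends",a,b,np.hypot(*d[:2]),np.arctan2(d[1],d[0]),(a+b)/2)
im=cv2.imread("pics/side0.png");m=(im.max(2)<45).astype(np.uint8);m[:,:320]=0;m[:,365:]=0;m[:130]=0;m[165:]=0
n,l,s,c=cv2.connectedComponentsWithStats(m);k=1+s[1:,4].argmax();print(s[k],c[k])
for z in(158,175):print("proj",proj("side",[H[0],H[1],z]))
d=P-H;print("pin ang",np.arctan2(d[1],d[0]))
print("hopper top",onz("top",361,122,92),"cont",onz("top",288.5,241.7,65))
```

```text
collar [ 561.4 -187.1  130. ] hub [ 562.5 -189.4  175. ] pin [ 506.7 -197.7  139. ] 56.413916722737845
ends [ 589.1 -176.2  175. ] [ 535.  -200.2  175. ] 59.18454190073623 0.417538105634791 [ 562.05 -188.2   175.  ]
[330 136  24  15 271] [341.50553506 142.8597786 ]
proj [341.9 142.7]
proj [342.  135.8]
pin ang -2.9939298067755495
hopper top [ 771.8 -103.9   92. ] cont [522.3  53.1  65. ]
```

move_arm(
  commands=[
    [[2.4, 2.8, 0.3], [0, 0, 0], 0.55],
    [[2.4, 2.8, 0.3], [0, 0, 0], 0.55],
    [[2.4, 2.8, 0.3], [0, 0, 0], 0.55],
    [[2.4, 2.8, 0.3], [0, 0, 0], 0.55],
    [[2.4, 2.8, 0.3], [0, 0, 0], 0.55],
    [[2.4, 2.8, 0.3], [0, 0, 0], 0.55],
    [[2.4, 2.8, 0.3], [0, 0, 0], 0.55],
    [[2.4, 2.8, 0.3], [0, 0, 0], 0.55],
    [[2.4, 2.8, 0.3], [0, 0, 0], 0.55],
    [[2.4, 2.8, 0.3], [0, 0, 2], 0.55],
  ],
)

```text
t: 1.1
eef_pos: [460.8, -303.6, 244.6]
tcp_rot: [-3.141, 0.0, 0.395]
ft_force: [0.1, 0.3, 0.9]
opening: 0.554
grip_force: 0.0
```

move_arm(
  commands=[
    [[2.4, 2.8, 0], [0, 0, 2], 0.55],
    [[2.4, 2.8, 0], [0, 0, 0], 0.55],
    [[2.4, 2.8, 0], [0, 0, 0], 0.55],
    [[2.4, 2.8, 0], [0, 0, 0], 0.55],
    [[0, 0, 0], [0, 0, 0], 0.55],
    [[0, 0, 0], [0, 0, 0], 0.55],
  ],
)

```text
t: 1.7
eef_pos: [556.1, -192.4, 244.2]
tcp_rot: [-3.141, 0.001, 0.431]
ft_force: [-0.4, 0.2, -0.0]
opening: 0.548
grip_force: 0.0
```

move_arm(
  commands=[
    [[0.6, 0.4, -2], [0, 0, 0], 0.55],
    [[0, 0, -2], [0, 0, 0], 0.55],
    [[0, 0, -2], [0, 0, 0], 0.55],
    [[0, 0, -1.5], [0, 0, 0], 0.55],
    [[0, 0, -1.5], [0, 0, 0], 0.55],
    [[0, 0, -1], [0, 0, 0], 0.55],
    [[0, 0, 0], [0, 0, 0], 0.55],
    [[0, 0, 0], [0, 0, 0], 0.55],
  ],
)

```text
t: 2.5
eef_pos: [562.0, -189.5, 145.0]
tcp_rot: [3.141, -0.0, 0.429]
ft_force: [0.7, 0.3, 0.4]
opening: 0.547
grip_force: 0.0
```

Run:
```python
from h import *
print(state()["eef_pos"],state()["joints"])
a=read_camera("side")[100:200,280:400];b=read_camera("top")[170:270,350:470]
cv2.imwrite("pics/d.png",cv2.resize(np.vstack([a,b]),None,fx=3,fy=3,interpolation=cv2.INTER_CUBIC))
```

```text
[ 561.98157761 -189.51944038  145.03978503] [-4.36554488e-01  5.23015593e-01  1.71487680e+00 -1.32595509e-04
  9.03405167e-01  7.05343570e-01]
```

View pics/d.png

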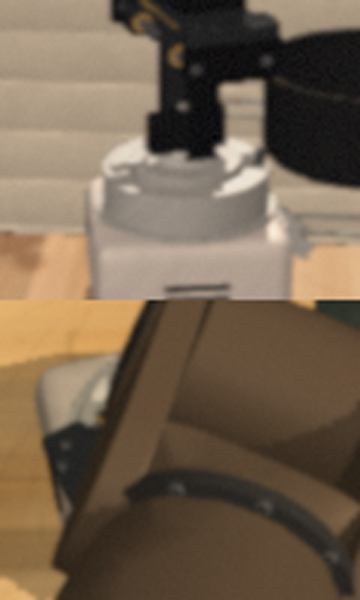

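The side view shows the fingers straddling the bar just above the disc, and the top view is blocked by the arm. I'll lower by 1 mm and close.

move_arm(
  commands=[
    [[0, 0.1, -0.1], [0, 0, 0], 0.4],
    [[0, 0, 0], [0, 0, 0], 0.2],
    [[0, 0, 0], [0, 0, 0], 0.0],
    [[0, 0, 0], [0, 0, 0], 0.0],
    [[0, 0, 0], [0, 0, 0], 0.0],
    [[0, 0, 0], [0, 0, 0], 0.0],
    [[0, 0, 0], [0, 0, 0], 0.0],
  ],
)

```text
t: 3.3
eef_pos: [562.6, -188.5, 144.3]
tcp_rot: [3.14, -0.001, 0.43]
ft_force: [0.1, -3.5, 5.6]
opening: 0.166
grip_force: 34.4
```

move_arm(
  commands=[
    [[0, 0, 0], [0, 0, 3], 0.0],
    [[0, 0, 0], [0, 0, 4], 0.0],
    [[0, 0, 0], [0, 0, 4], 0.0],
    [[0, 0, 0], [0, 0, 4], 0.0],
    [[0, 0, 0], [0, 0, 4], 0.0],
    [[0, 0, 0], [0, 0, 4], 0.0],
  ],
)

```text
t: 3.9
eef_pos: [562.4, -187.9, 144.3]
tcp_rot: [3.141, -0.001, 0.833]
ft_force: [1.0, -0.2, 5.3]
opening: 0.168
grip_force: 34.4
```

```bash
python3 -c "
from h import *
s=state();print(s['moment'],s['ft_force'],s['joints'],s['tcp_rot'])"
```

```text
[ 0.07138351 -0.10418438 -0.24080657] [ 0.98348482 -0.24699298  5.33135789] [-4.34056052e-01  5.23530454e-01  1.71641743e+00  6.07759440e-04
  9.00510686e-01  3.03027821e-01] [ 3.14065258e+00 -7.93372101e-04  8.33335550e-01]
```

move_arm(
  commands=[
    [[0, 0, 0], [0, 0, 5], 0.0],
    [[0, 0, 0], [0, 0, 5], 0.0],
    [[0, 0, 0], [0, 0, 5], 0.0],
    [[0, 0, 0], [0, 0, 5], 0.0],
    [[0, 0, 0], [0, 0, 5], 0.0],
    [[0, 0, 0], [0, 0, 5], 0.0],
    [[0, 0, 0], [0, 0, 5], 0.0],
    [[0, 0, 0], [0, 0, 5], 0.0],
    [[0, 0, 0], [0, 0, 5], 0.0],
    [[0, 0, 0], [0, 0, 5], 0.0],
  ],
)

```text
t: 4.9
eef_pos: [562.9, -188.0, 144.3]
tcp_rot: [3.139, 0.0, 1.707]
ft_force: [3.2, 1.1, 5.8]
opening: 0.164
grip_force: 34.5
```

move_arm(
  commands=[
    [[0, 0, 0], [0, 0, 5], 0.0],
    [[0, 0, 0], [0, 0, 5], 0.0],
    [[0, 0, 0], [0, 0, 5], 0.0],
    [[0, 0, 0], [0, 0, 5], 0.0],
    [[0, 0, 0], [0, 0, 5], 0.0],
    [[0, 0, 0], [0, 0, 5], 0.0],
    [[0, 0, 0], [0, 0, 5], 0.0],
    [[0, 0, 0], [0, 0, 5], 0.0],
    [[0, 0, 0], [0, 0, 5], 0.0],
    [[0, 0, 0], [0, 0, 5], 0.0],
  ],
)

```text
t: 5.9
eef_pos: [562.3, -187.8, 144.3]
tcp_rot: [3.141, 0.001, 2.58]
ft_force: [0.0, -0.1, 7.9]
opening: 0.17
grip_force: 34.5
```

move_arm(
  commands=[
    [[0, 0, 0], [0, 0, 4], 0.0],
    [[0, 0, 0], [0, 0, 4], 0.0],
    [[0, 0, 0], [0, 0, 4], 0.0],
    [[0, 0, 0], [0, 0, 4], 0.0],
    [[0, 0, 0], [0, 0, 4], 0.0],
    [[0, 0, 0], [0, 0, 2], 0.0],
    [[0, 0, 0], [0, 0, 2], 0.0],
    [[0, 0, 0], [0, 0, 0], 0.0],
  ],
)

```text
t: 6.7
eef_pos: [562.3, -187.9, 144.3]
tcp_rot: [3.141, 0.001, 2.996]
ft_force: [-1.0, 0.4, 6.8]
opening: 0.168
grip_force: 34.8
```

Run:
```python
from h import *
s=state();print(s['moment'],s['ft_force'],s['joints'],s['tcp_rot'],s['eef_pos'])
a=read_camera("side")[120:190,290:400];b=read_camera("top")[170:280,350:460]
cv2.imwrite("pics/e.png",np.hstack([cv2.resize(a,(400,255),interpolation=cv2.INTER_CUBIC),cv2.resize(b,(400,255),interpolation=cv2.INTER_CUBIC)]))
```

```text
[ 0.19194635 -0.04928074  0.02256813] [-0.98125256  0.37283259  6.81312724] [-4.34071943e-01  5.23532796e-01  1.71641383e+00  5.81677721e-04
  9.00897574e-01 -1.85981516e+00] [3.14136863e+00 8.47369078e-04 2.99617845e+00] [ 562.32712875 -187.89875806  144.2803095 ]
```

View pics/e.png

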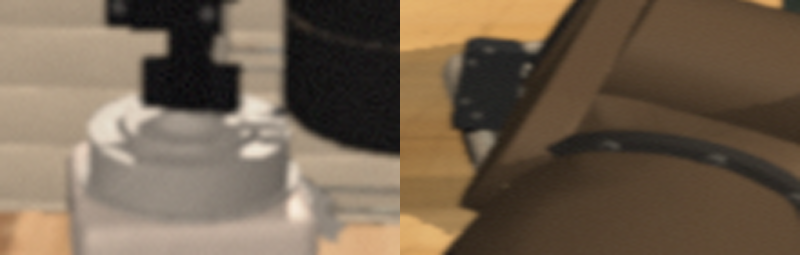

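The fingers are still on the bar, and the bar is now nearly end-on to the side camera. I'll creep on towards the pin and watch the moment.

move_arm(
  commands=[
    [[0, 0, 0], [0, 0, 2], 0.0],
    [[0, 0, 0], [0, 0, 2], 0.0],
    [[0, 0, 0], [0, 0, 1.5], 0.0],
    [[0, 0, 0], [0, 0, 1], 0.0],
    [[0, 0, 0], [0, 0, 0], 0.0],
    [[0, 0, 0], [0, 0, 0], 0.0],
  ],
)

```text
t: 7.4
eef_pos: [562.3, -187.9, 144.3]
tcp_rot: [3.141, 0.001, 3.109]
ft_force: [0.3, -0.0, 6.9]
opening: 0.166
grip_force: 34.4
```

```bash
python3 -c "
from h import *
s=state();print(s['moment'],s['ft_force'],s['tcp_rot'])"
```

```text
[ 0.17694916  0.00077259 -0.02780895] [ 0.34342136 -0.01887849  6.8640029 ] [3.14149625e+00 8.60302682e-04 3.10862687e+00]
```

move_arm(
  commands=[
    [[0, 0, 0], [0, 0, 1], 0.0],
    [[0, 0, 0], [0, 0, 1], 0.0],
    [[0, 0, 0], [0, 0, 1], 0.0],
    [[0, 0, 0], [0, 0, 0], 0.0],
  ],
)

```text
t: 7.8
eef_pos: [562.3, -187.9, 144.3]
tcp_rot: [3.141, 0.001, -3.122]
ft_force: [0.5, 0.2, 6.8]
opening: 0.166
grip_force: 34.4
```

```bash
python3 -c "
from h import *
s=state();print(s['moment'],s['ft_force'],s['tcp_rot'])"
```

```text
[ 0.214016    0.01160492 -0.06083883] [0.5204247  0.23572725 6.8216678 ] [ 3.14146747e+00  8.74341457e-04 -3.12190907e+00]
```

Not at the pin yet, at yaw 3.161. I'll go a few degrees further.

move_arm(
  commands=[
    [[0, 0, 0], [0, 0, 1], 0.0],
    [[0, 0, 0], [0, 0, 1], 0.0],
    [[0, 0, 0], [0, 0, 1], 0.0],
    [[0, 0, 0], [0, 0, 0], 0.0],
  ],
)

```text
t: 8.2
eef_pos: [562.3, -187.9, 144.3]
tcp_rot: [3.142, 0.001, -3.07]
ft_force: [0.9, 0.5, 8.0]
opening: 0.168
grip_force: 34.4
```

```bash
python3 -c "
from h import *
s=state();print(s['moment'],s['ft_force'],s['tcp_rot'])"
```

```text
[ 0.21375027  0.03062144 -0.068795  ] [0.87792028 0.49855943 8.00078918] [ 3.14150052e+00  8.81620818e-04 -3.06957335e+00]
```

move_arm(
  commands=[
    [[0, 0, 0], [0, 0, 1], 0.0],
    [[0, 0, 0], [0, 0, 1], 0.0],
    [[0, 0, 0], [0, 0, 1], 0.0],
    [[0, 0, 0], [0, 0, 0], 0.0],
  ],
)

```text
t: 8.6
eef_pos: [562.2, -187.3, 144.3]
tcp_rot: [3.14, 0.001, -3.019]
ft_force: [-0.3, 3.6, 8.4]
opening: 0.17
grip_force: 34.5
```

Run:
```python
from h import *
s=state();print(s['moment'],s['ft_force'],s['tcp_rot'])
a=read_camera("side")[120:190,290:400]
cv2.imwrite("pics/f.png",cv2.resize(a,(770,490),interpolation=cv2.INTER_CUBIC))
```

```text
[ 0.77367046  0.00340338 -0.82135291] [-0.34715197  3.63435033  8.41718699] [ 3.14034673e+00  9.22450073e-04 -3.01860262e+00]
```

View pics/f.png

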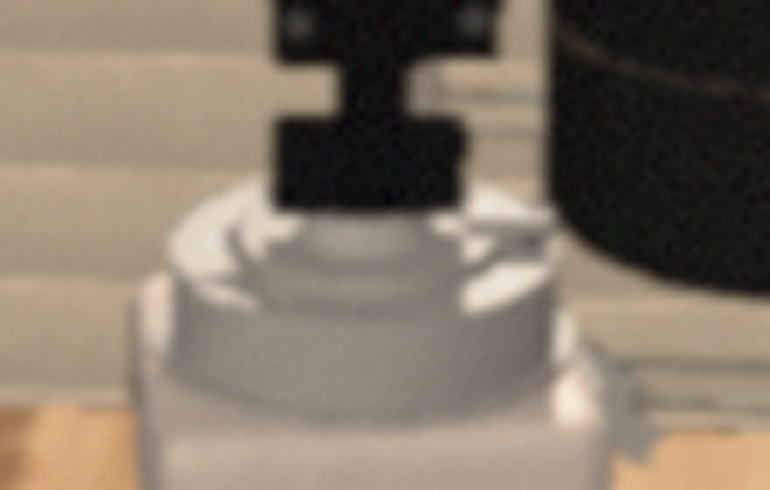

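The nose shows at (510,220), reaching the pin side, and the moment jumped to -0.8 Nm, so it is on the pin. I'll back off about 5° to the middle of the release window and lift gently.

move_arm(
  commands=[
    [[0, 0, 0], [0, 0, -2], 0.0],
    [[0, 0, 0], [0, 0, -2], 0.0],
    [[0, 0, 0], [0, 0, -1], 0.0],
    [[0, 0, 0], [0, 0, 0], 0.0],
    [[0, 0, 0.2], [0, 0, 0], 0.0],
    [[0, 0, 0.2], [0, 0, 0], 0.0],
    [[0, 0, 0.2], [0, 0, 0], 0.0],
    [[0, 0, 0], [0, 0, 0], 0.0],
  ],
)

```text
t: 9.45
eef_pos: [561.5, -188.0, 148.6]
tcp_rot: [3.141, -0.002, -3.105]
ft_force: [-0.7, -0.4, -3.8]
opening: 0.167
grip_force: 30.0
```

```bash
python3 -c "
from h import *
s=state();print(s['moment'],s['ft_force'],s['tcp_rot'],s['eef_pos'])"
```

```text
[ 0.09236339 -0.11384763  0.06493154] [-0.74341772 -0.37604529 -3.83312954] [ 3.14097764e+00 -2.07063205e-03 -3.10450159e+00] [ 561.46644822 -187.97035731  148.59623815]
```

It is free: the wrist carries about 4 N, which is the carrier's weight, and it has risen past 2.5 mm. I'll draw it up.

move_arm(
  commands=[
    [[0, 0, 0.5], [0, 0, 0], 0.0],
    [[0, 0, 0.5], [0, 0, 0], 0.0],
    [[0, 0, 0.5], [0, 0, 0], 0.0],
    [[0, 0, 0.5], [0, 0, 0], 0.0],
    [[0, 0, 0.5], [0, 0, 0], 0.0],
    [[0, 0, 0.5], [0, 0, 0], 0.0],
    [[0, 0, 0.5], [0, 0, 0], 0.0],
    [[0, 0, 1], [0, 0, 0], 0.0],
    [[0, 0, 1], [0, 0, 0], 0.0],
    [[0, 0, 1.5], [0, 0, 0], 0.0],
  ],
)

```text
t: 10.45
eef_pos: [561.9, -187.9, 220.2]
tcp_rot: [3.141, -0.001, -3.105]
ft_force: [-0.3, -0.3, -3.1]
opening: 0.169
grip_force: 30.0
```

move_arm(
  commands=[
    [[0, 0, 2], [0, 0, 0], 0.0],
    [[0, 0, 2], [0, 0, 0], 0.0],
    [[0, 0, 2], [0, 0, 0], 0.0],
    [[0, 0, 1], [0, 0, 0], 0.0],
    [[0, 0, 0], [0, 0, 0], 0.0],
  ],
)

```text
t: 10.95
eef_pos: [562.4, -188.1, 291.2]
tcp_rot: [-3.141, 0.002, -3.105]
ft_force: [0.1, 0.6, -3.0]
opening: 0.169
grip_force: 30.0
```

move_arm(
  commands=[
    [[-0.1, 2, 0], [0, 0, -4], 0.0],
    [[-0.1, 2, 0], [0, 0, -7], 0.0],
    [[-0.1, 2, 0], [0, 0, -7], 0.0],
    [[-0.1, 2, 0], [0, 0, -7], 0.0],
    [[-0.1, 2, 0], [0, 0, -7], 0.0],
    [[-0.1, 2, 0], [0, 0, -7], 0.0],
    [[-0.1, 2, 0], [0, 0, -7], 0.0],
    [[-0.1, 2, 0], [0, 0, -7], 0.0],
    [[-0.1, 2, 0], [0, 0, -7], 0.0],
    [[-0.1, 2, 0], [0, 0, -7], 0.0],
  ],
)

```text
t: 11.95
eef_pos: [551.6, 12.9, 288.6]
tcp_rot: [-3.14, -0.001, 2.004]
ft_force: [0.5, -0.4, -3.0]
opening: 0.166
grip_force: 30.0
```

move_arm(
  commands=[
    [[0, 2, 0], [0, 0, -7], 0.0],
    [[0, 1.5, 0], [0, 0, -7], 0.0],
    [[0, 0.6, 0], [0, 0, -7], 0.0],
    [[0, 0, 0], [0, 0, -4], 0.0],
    [[0, 0, 0], [0, 0, 0], 0.0],
  ],
)

```text
t: 12.45
eef_pos: [551.7, 53.3, 288.7]
tcp_rot: [-3.14, -0.0, 1.572]
ft_force: [-1.2, 0.4, -3.7]
opening: 0.169
grip_force: 30.0
```

move_arm(
  commands=[
    [[0, 0, 0], [0, 4, 0], 0.0],
    [[0, 0, 0], [0, 5, 0], 0.0],
    [[0, 0, 0], [0, 5, 0], 0.0],
    [[0, 0, 0], [0, 5, 0], 0.0],
    [[0, 0, 0], [0, 5, 0], 0.0],
    [[0, 0, -1], [0, 5, 0], 0.0],
    [[0, 0, -1], [0, 5, 0], 0.0],
    [[0, 0, -1], [0, 5, 0], 0.0],
    [[0, 0, -1], [0, 5, 0], 0.0],
    [[0, 0, 0], [0, 0, 0], 0.0],
  ],
)

```text
t: 13.45
eef_pos: [552.2, 52.7, 245.9]
tcp_rot: [-2.367, -0.003, 1.573]
ft_force: [0.1, 0.6, -3.7]
opening: 0.17
grip_force: 30.0
```

Run:
```python
from h import *
from scipy.spatial.transform import Rotation as R
s=state();z=R.from_euler("xyz",s['tcp_rot']).as_matrix()[:,2];print(s['eef_pos'],z,s['eef_pos']+43*z,s['joints'],s['ft_force'])
cv2.imwrite("pics/g.png",read_camera("side"))
```

```text
[552.20403176  52.6831613  245.94346978] [-6.99180914e-01  4.26624237e-04 -7.14944661e-01] [522.13925247  52.70150615 215.20084937] [-0.01797421  0.7067676   1.27200586 -0.01300232  1.93696694 -0.02127039] [ 0.11516499  0.56959867 -3.68710337]
```

View pics/g.png

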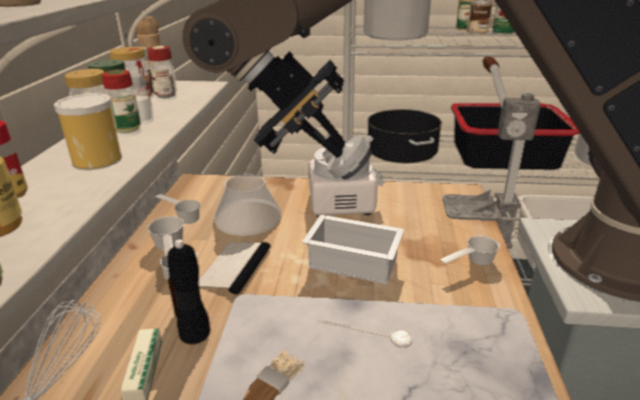

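The carrier hangs tipped about 45° in the fingers at about (350,155). The container at (353,248), the hopper and the scraper are where they were. I'll check the projection, let it settle, then hand in.

move_arm(
  commands=[
    [[0, 0, 0], [0, 0, 0], 0.0],
    [[0, 0, 0], [0, 0, 0], 0.0],
    [[0, 0, 0], [0, 0, 0], 0.0],
  ],
)

```text
t: 13.8
eef_pos: [552.0, 53.0, 250.8]
tcp_rot: [-2.377, -0.002, 1.573]
ft_force: [0.3, 0.0, -2.8]
opening: 0.165
grip_force: 30.0
```

Run:
```python
from h import *
s=state();p=proj("side",[522,53,215]);print(p,s['eef_pos'],s['qvel'])
if abs(p[0]-350)<25 and abs(p[1]-155)<25: print(env.job_done())
```

```text
[356.2 164.7] [552.01982459  53.03576404 250.8023163 ] [-0.00097272  0.00561797 -0.00112555 -0.00152413  0.00367089  0.00298209]
the job is handed in; nothing more can be done
None
```

The burr carrier is out of the mill, held still by its bar about 150 mm above the container's rim and tipped about 44°, with the container, hopper and scraper not visibly moved; the job is handed in, but no verdict came back.

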